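Fetch the canister from behind the mugs

TASK

The red canister stands hemmed in behind the two enamel mugs. Without shifting the canister, stand both mugs on the metal tray to clear the way; then take the canister out and stand it in the middle of the round cork mat; and then put each mug back, upright, on the same spot where it itself stood at the start. Set things down rather than dropping them, and leave the saucer and teaspoon where they are.

Things in the scene. Friction and masses are not known exactly. Their poses are not given: they have to be found in the camera images.
- tall_mug_mid (a point): the taller blue enamel mug, open at the top, 105 mm high, 68 mm across at most, with a handle that stands out 36 mm from the wall towards the mug's own +y; the point is on the mug's axis half-way up (52.5 mm over its foot), z up. It starts standing on the counter in front (robot's side) of the canister, to its left or its right. 130 to 270 g
- short_mug_mid (a point): the shorter blue enamel mug, as the tall one but 80 mm high; the point is on its axis half-way up (40 mm over its foot), handle towards its own +y. It starts in front of the canister on the other side. At the start both handles point about half-way between the spice step's -x and +y (forward and left, within 15 degrees). 100 to 210 g
- canister_mid (a point): closed red plastic canister with a screw lid (it stays on), a round can 70 mm high, 64 mm across the body and 66 mm across the lid (the top 20 mm); the point is on its axis half-way up (35 mm), z up. It starts on the counter about 5 mm in front of the middle of the spice step, with the mugs only a few mm from it, so that there is no room for fingers beside it until both are gone. 150 to 310 g
- tray: fixed shallow aluminium tray where the mugs can be put meanwhile, 250 mm (its x) by 150 mm (its y), rim 14 mm high, walls and floor 4 mm thick; origin at the centre of its underside. It lies to the left or the right of the counter's middle
- mat: fixed round cork mat, 100 mm across, 5 mm thick; origin at the centre of its underside. It lies on the other side from the tray
- spice_step: fixed low wooden step, 90 mm (its x) by 300 mm (its y), 55 mm high, with four spice jars (to 99 mm above the counter) on its rear half; origin at the centre of its underside. Its front face looks along its own -x, to the robot; the canister stands 83 mm in front of its origin, the mugs 121 mm in front of it and 62 mm to either side, all within a few mm
- saucer: loose green melamine saucer, 110 mm across, 16 mm high, in front of the mugs; origin at the centre of its underside. To be left alone
- teaspoon: loose steel teaspoon, 140 mm long, up to 8 mm thick, lying along its own x beside the saucer; origin half-way along it, at counter height; to be left alone

How it is judged:
By the outcome, as a careful person would: the job done as asked, in the order asked, and still so for the second after the job is handed in, with the robot touching nothing.
It also fails if it takes over 120 s, if anything falls off the work surface, if the arm or the gripper's body presses on something with over 40 N, if the wrist force passes 120 N, or if a joint passes its speed limit or range.

ROBOT

A 6-joint arm with a two-finger parallel gripper is mounted at the origin on the work surface. World frame = base frame: x ahead of the robot, y to its left, z up, the work surface at z = 0. Lengths are in mm, angles in rad, forces in N, time in s.
With the tool pointing down it reaches from about 375 to 975 mm from the base axis. Payload 3.8 kg.
Tool frame: the origin (TCP) lies midway between the tips of the shut fingers; the grasp point (between the pads) lies 19 mm behind it; z points along the fingers, y is the line along which they close (so a half turn about z gives the same grasp; the last joint's range is limited). The gripper opens to 88 mm and grips with 3 to 60 N. Pads are 18 mm wide; open, the fingers measure 123 mm over their backs; the gripper's body (75 mm by 187 mm) begins 45 mm behind the grasp point.
Start: joints at [1.233, 0.264, 1.604, -0, 1.274, -0.037], TCP at [199.99, 644.688, 238.706] pointing down, gripper open.
Joint ranges: [-2.63, 2.63], [-0.94, 2.18], [0.31, 2.57], [-1.31, 4.45], [0, 2.66], [-2.55, 2.55]. Speed limits (rad/s): [2.57, 2.57, 3.14, 3.14, 3.14, 3.14].

INTERFACE

Orientations are given as a unit quaternion [x, y, z, w].
In Python, from station import arm gives the robot as it stands.
- The arm moves only by the tool arm_command, never from a script. Its argument "deltas" is a list of rows, each a list of 7 numbers: the turn, a rotation vector about the tool's x, y, z as a fraction of full scale, then the shift along the tool's x, y, z as a fraction of full scale, then the opening, from -1 (shut) to 1 (fully open), so that 0 is half open. In form: [[wx, wy, wz, dx, dy, dz, grip], ...]. A call has exactly 10 rows; each row shifts and turns the commanded pose from where the row before left it, along the tool's axes as they then stand; what a row does not reach is not made up. Full scale, the value 1, is 100 mm for a shift and 90 degrees for a turn. A row lasts 1/10 s, in which the tool goes at most 50 mm and 8.59 degrees, less where a joint would pass 70% of its speed; a pose out of reach is approached as far as the arm can. A call with a number of a shift or a turn outside -1 to 1 is refused whole. A call with a gripper value outside its range is refused whole. The fingers move at their own pace and stop on an object; "grip_force" is the grip in N (left out, the last holds). Time passes only in rows, so rows that do not move let the fingers close, or fill a call up. It gives the time, the measured TCP pose, the force, the opening and the grip force at its end, in the units of the state.
- arm.get_state(): the state, without advancing time (a new reading comes with each control period).
- arm.camera(name): name is "scene" or "top" or "wrist"; returns a dict with "frame" (384x512x3 uint8, red, green, blue), "range_z" (384x512 float32, mm along the optical axis (not along the pixel's ray), 0 where there is no reading), "fx", "fy", "cx", "cy" (pixels), "rvec" (rotation vector, rad) and "tvec" (3), from world to camera coordinates, as OpenCV has them. Camera axes: x right, y down, z forward; pixel columns grow to the right and rows downward; lengths in mm; the calibration is good to about 2 mm. A picture is of the moment at which its call begins.
- arm.finish_job(): hands the job in; it is judged then, once.
Trained networks look in a picture, given as the dict that the camera call returned (one of the last four; its "shot" number tells which), for a name from the list of things; names that differ only in an ending like _2 or _b are one class to them, and where a whole thing is asked for, a point or a joint stands for the part that bears it (a point fixed in the world has none). Each returns a list of dicts, best first, with "conf" (0 to 1); they miss things now and then, are a little off and sometimes report something else, mostly with a low value. They report only what shows in the picture. A call takes as long as a camera call.
- arm.search_frame(target, picture): "location" ([column, row] in pixels, amid what is visible of it).
The state is a dict: "clock": time; "joint_positions": joint angles; "dq": joint speeds; "joint_torque": joint torques, N m; "ee_pos": TCP position; "ee_rot": TCP orientation; "ft_force": force on the tool from outside, world axes, zero at the start; "ft_torque": the same for the moment, N m; "grip_width": finger opening in mm; "gripper_force": force on a finger pad.
Only numpy, scipy, OpenCV 4.12 (cv2) and the standard library are available. Lean on these libraries where they do the work, as an engineer would, in place of code of your own. Each camera call takes 0.05 s, during which the arm holds its last target. There are 200 camera calls.

## Working session

There is one attempt and no reset: what is moved stays moved. The work goes in short steps, Python scripts to look and compute and a tool call to move; the robot and the scene stay as the last step left them, time stands still between calls to the robot, and variables do not carry over. Pictures are saved under pics/ and viewed, at most 14 in all, crops included, and the job is handed in when it is done.

Besides the shell and the picture viewer there is one more tool, called after "Call:" as name(argument=value, ...), one argument or row to a line, values as JSON. arm_command: Moves the arm, as the interface text tells. Its arguments: {"type":"object","properties":{"deltas":{"type":"array","items":{"type":"array","items":{"type":"number","minimum":-1,"maximum":1}}},"grip_force":{"type":"number"}},"required":["deltas"]}

```bash
ls; mkdir -p pics
cat > h.py <<'E'
import numpy as np, cv2
from station import arm
from scipy.spatial.transform import Rotation as R
def shot(n,f=None):
    p=arm.camera(n)
    if f: cv2.imwrite('pics/'+f,p['frame'][:,:,::-1])
    return p
def world(p):
    z=p['range_z'].astype(float); v,u=np.mgrid[:z.shape[0],:z.shape[1]]
    c=np.stack([(u-p['cx'])/p['fx']*z,(v-p['cy'])/p['fy']*z,z],-1)
    M=cv2.Rodrigues(np.array(p['rvec'],float))[0]
    w=(c-np.array(p['tvec'],float).ravel())@M
    w[z==0]=np.nan
    return w
def proj(p,X):
    K=np.array([[p['fx'],0,p['cx']],[0,p['fy'],p['cy']],[0,0,1.]])
    return cv2.projectPoints(np.array(X,float).reshape(-1,1,3),np.array(p['rvec'],float),np.array(p['tvec'],float),K,None)[0].reshape(-1,2)
def circ(P):
    A=np.c_[2*P,np.ones(len(P))]; s=np.linalg.lstsq(A,(P**2).sum(1),rcond=None)[0]
    return s[:2],np.sqrt(s[2]+s[:2]@s[:2])
def st():
    s=arm.get_state(); print({k:np.round(s[k],3).tolist() for k in ['clock','joint_positions','ee_pos','ee_rot','ft_force','grip_width','gripper_force']}); return s
E
python3 - <<'E'
from h import *
st()
for n in ['scene','top']:
    p=shot(n,n+'0.png'); w=world(p)
    print(n,-cv2.Rodrigues(p['rvec'])[0].T@np.array(p['tvec']))
    for t in ['tall_mug_mid','short_mug_mid','canister_mid','tray','mat','spice_step','saucer','teaspoon']:
        for d in arm.search_frame(t,p)[:2]:
            u,v=np.round(d['location']).astype(int); print(t,d['conf'],u,v,np.round(w[v,u]))
E
```

```text
pics
{'clock': 0.0, 'joint_positions': [1.233, 0.265, 1.605, -0.0, 1.274, -0.037], 'ee_pos': [199.782, 644.017, 237.424], 'ee_rot': [0.15, 0.989, -0.001, -0.0], 'ft_force': [0.865, 0.019, 0.688], 'grip_width': 88.203, 'gripper_force': 0.0}
scene [1204.97728933 -575.31056027  624.91379836]
tall_mug_mid 0.9 253 196 [598.  -5.  95.]
short_mug_mid 0.65 212 230 [ 608. -133.   75.]
canister_mid 0.91 241 224 [631. -72.  71.]
canister_mid 0.6 252 198 [595.  -5.  89.]
tray 0.97 138 275 [ 543. -282.    4.]
mat 0.86 308 168 [503. 303.   9.]
spice_step 0.63 270 250 [742. -98.  79.]
saucer 0.69 201 192 [393.   2.  14.]
saucer 0.35 269 248 [ 742. -101.   86.]
teaspoon 0.44 225 190 [429.  54.  12.]
top [429.89025693  -5.73482935 862.91238824]
tall_mug_mid 0.71 239 185 [584.  16.   6.]
short_mug_mid 0.84 294 185 [ 585. -116.    7.]
canister_mid 0.9 268 170 [607. -50.  71.]
tray 0.7 364 204 [ 540. -285.    4.]
mat 0.97 120 218 [503. 299.   6.]
spice_step 0.64 262 134 [697. -37.  54.]
saucer 0.84 251 255 [418. -13.   7.]
teaspoon 0.56 223 233 [469.  53.   8.]
```

View pics/top0.png

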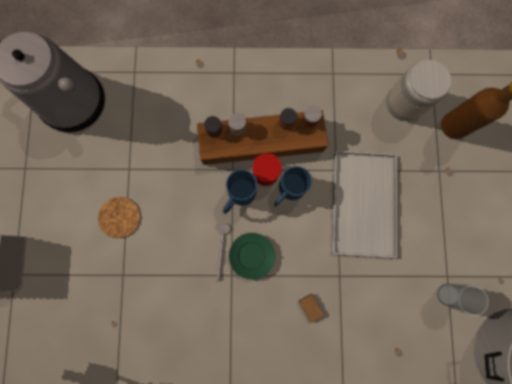

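View pics/scene0.png

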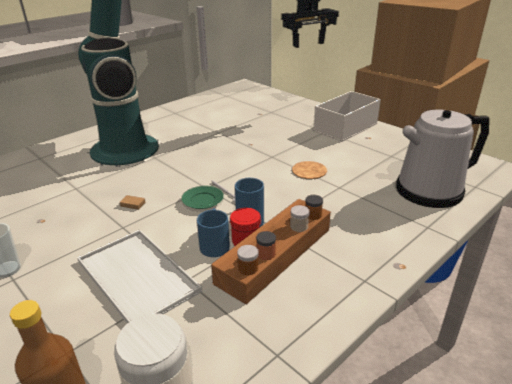

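Run:
```python
from h import *
p=shot('top'); w=world(p); f=p['frame'].astype(int)
z=w[...,2]
def ok(b): return (w[...,0]>b[0])&(w[...,0]<b[1])&(w[...,1]>b[2])&(w[...,1]<b[3])
for n,b,zl,zh in [('tall',(540,640,-40,80),98,112),('short',(540,640,-170,-60),74,88),('can',(570,650,-90,-10),62,78),('mat',(440,560,240,360),3,12),('saucer',(350,470,-80,50),11,22)]:
    m=ok(b)&(z>zl)&(z<zh)
    P=w[m]; 
    if len(P)<10: print(n,len(P)); continue
    c,r=circ(P[:,:2]); mc=cv2.minEnclosingCircle(P[:,:2].astype(np.float32))
    print(n,len(P),'fit',c,r,'encl',mc,'z',np.median(P[:,2]))
m=ok((420,650,-430,-150))&(z>9)&(z<22); P=w[m]; print('tray',cv2.minAreaRect(P[:,:2].astype(np.float32)))
m=ok((600,800,-250,150))&(z>50)&(z<60); P=w[m]; print('step',cv2.minAreaRect(P[:,:2].astype(np.float32)))
```

```text
tall 138 fit [569.14008907   8.73471876] 32.12202404410612 encl ((569.400634765625, 8.744392395019531), 33.6763916015625) z 105.02522533042068
short 150 fit [ 583.78042594 -111.74168924] 32.48923787278289 encl ((591.0256958007812, -101.93059539794922), 46.72844696044922) z 79.71070093467281
can 682 fit [612.48279951 -48.42145991] 24.31370609065851 encl ((605.6679077148438, -53.61802291870117), 44.007049560546875) z 70.84716192923601
mat 1362 fit [505.57308062 301.87308799] 36.37580461098388 encl ((496.8399658203125, 302.37237548828125), 72.92608642578125) z 5.51630487439304
saucer 818 fit [417.64744564 -14.77520739] 46.986431843924656 encl ((417.76007080078125, -14.762931823730469), 54.307151794433594) z 13.955231125916889
tray ((536.0115356445312, -283.96356201171875), (149.660888671875, 235.22409057617188), 86.9705810546875)
step ((666.6812133789062, -41.687042236328125), (151.93502807617188, 300.1502990722656), 6.863636493682861)
```

Top view: tall mug at about (241,187), short at (294,183), canister at (267,169), tray at (365,205), mat at (120,217). The mug handles point down-left and the step is slightly yawed. Next I refine with colour masks.

Run:
```python
from h import *
p=shot('top'); w=world(p); f=p['frame'].astype(int); z=w[...,2]
r,g,b=f[...,0],f[...,1],f[...,2]
red=(r>120)&(g<45)&(b<45); blue=(b>r+20)&(b>45)
def ok(b): return (w[...,0]>b[0])&(w[...,0]<b[1])&(w[...,1]>b[2])&(w[...,1]<b[3])
f32=np.float32
P=w[red&(z>60)&(z<80)]; print('can',len(P),cv2.minEnclosingCircle(P[:,:2].astype(f32)),P[:,:2].mean(0),np.median(P[:,2]))
for n,c,h in [('tall',(569,9),105),('short',(584,-111),80)]:
    d=np.hypot(w[...,0]-c[0],w[...,1]-c[1])
    P=w[blue&(z>h-7)&(z<h+7)&(d<38)][:,:2]
    c,rr=circ(P); c2,r2=cv2.minEnclosingCircle(P.astype(f32))
    D=w[...,:2]-c; d=np.hypot(D[...,0],D[...,1]); H=blue&(d>44)&(d<75)&(z>20)&(z<h)
    Q=D[H]; a=np.degrees(np.arctan2(Q[:,1],Q[:,0])); print(n,len(P),c,rr,c2,r2,'handle',len(Q),np.median(a),np.percentile(a,[10,90]),np.percentile(d[H],95),np.median(w[H][:,2]))
orange=(r>120)&(b<110)&(r>b+50)
P=w[orange&ok((440,560,230,370))][:,:2]; print('mat',len(P),cv2.minEnclosingCircle(P.astype(f32)),P.mean(0))
m=ok((600,720,-250,150))&(z>48)&(z<62)&(r>g+25)&~red; P=w[m]
print('step',cv2.minAreaRect(P[:,:2].astype(f32)))
# front edge
ys=np.arange(-160,90,10); E=[(P[abs(P[:,1]-y)<5][:,0].min(),y) for y in ys if (abs(P[:,1]-y)<5).any()]
k=np.polyfit([e[1] for e in E],[e[0] for e in E],1); print('front edge x=',k,np.degrees(np.arctan(-k[0])), np.array(E)[:,0].round())
print(proj(p,[[569,9,105],[584,-112,80],[608,-51,70]]))
```

```text
can 568 ((614.7700805664062, -47.13054656982422), 31.748897552490234) [616.00101707 -47.71134213] 70.83920149007947
tall 57 [568.65016302   8.67895429] 31.685810864247937 (568.3500366210938, 8.507063865661621) 32.70927429199219 handle 32 144.9322155829783 [141.94747388 147.90104336] 60.943831300127215 86.24379758053024
short 60 [ 582.2920724  -112.04775016] 31.327449189718838 (580.9805908203125, -111.91331481933594) 31.91891098022461 handle 28 137.47415205916784 [134.7095126  140.38968507] 60.68004361438736 67.22731256872748
mat 1326 ((506.66058349609375, 304.07720947265625), 51.006526947021484) [506.1349793  303.64291379]
step ((660.095947265625, -36.962188720703125), (303.94189453125, 119.50420379638672), 89.97289276123047)
front edge x= [-1.21093420e-01  6.41979225e+02] 6.904524415953808 [667. 666. 664. 663. 662. 661. 659. 658. 609. 656. 654. 654. 652. 651.
 600. 612. 648. 647. 645. 644. 643. 641. 640. 639. 638.]
[[241.29198695 183.93007031]
 [296.17776994 179.59988314]
 [268.35915334 169.83926336]]
```

Call:
arm_command(
  deltas=[
    [0,0,0.0898,0,0,0,1],
    [0,0,0.0898,0,0,0,1],
    [0,0,0.0898,0,0,0,1],
    [0,0,0.0898,0,0,0,1],
    [0,0,0.0898,0,0,0,1],
    [0,0,0.0898,0,0,0,1],
    [0,0,0.0898,0,0,0,1],
    [0,0,0.0898,0,0,0,1],
    [0,0,0.0898,0,0,0,1],
    [0,0,0,0,0,0,1],
  ],
  grip_force=20,
)

```text
clock: 2.0
ee_pos: [200.0, 644.7, 238.7]
ee_rot: [0.707, 0.707, 0.0, -0.0]
ft_force: [0.0, -0.1, 0.5]
grip_width: 87.7
gripper_force: 0.0
```

```bash
cat >> h.py <<'E'
def go(x,y,z,n):
    s=st(); q=R.from_quat(s['ee_rot']); M=q.as_matrix()
    d=M.T@(np.array([x,y,z])-s['ee_pos'])/100
    print('yaw',np.degrees(np.arctan2(M[1,1],M[0,1])),'tilt',M[:,2].round(4),'total',d.round(4),'per row',n,(d/n).round(4))
E
python3 -c "
from h import *
go(583,-112,238,20)"
```

```text
{'clock': 2.0, 'joint_positions': [1.233, 0.264, 1.604, 0.0, 1.274, 1.233], 'ee_pos': [200.004, 644.701, 238.724], 'ee_rot': [0.707, 0.707, 0.0, -0.0], 'ft_force': [0.006, -0.08, 0.508], 'grip_width': 87.747, 'gripper_force': 0.0}
yaw 0.004704806070218697 tilt [-0.  0. -1.] total [-7.5673e+00  3.8293e+00  6.9000e-03] per row 20 [-3.784e-01  1.915e-01  3.000e-04]
```

Call:
arm_command(
  deltas=[
    [0,0,0,-0.3784,0.1915,0,1],
    [0,0,0,-0.3784,0.1915,0,1],
    [0,0,0,-0.3784,0.1915,0,1],
    [0,0,0,-0.3784,0.1915,0,1],
    [0,0,0,-0.3784,0.1915,0,1],
    [0,0,0,-0.3784,0.1915,0,1],
    [0,0,0,-0.3784,0.1915,0,1],
    [0,0,0,-0.3784,0.1915,0,1],
    [0,0,0,-0.3784,0.1915,0,1],
    [0,0,0,-0.3784,0.1915,0,1],
  ],
)

```text
clock: 3.0
ee_pos: [392.2, 264.9, 239.1]
ee_rot: [0.705, 0.709, 0.0, 0.0]
ft_force: [0.8, -0.3, -0.2]
grip_width: 88.0
gripper_force: 0.0
```

Call:
arm_command(
  deltas=[
    [0,0,0,-0.3784,0.1915,0,1],
    [0,0,0,-0.3784,0.1915,0,1],
    [0,0,0,-0.3784,0.1915,0,1],
    [0,0,0,-0.3784,0.1915,0,1],
    [0,0,0,-0.3784,0.1915,0,1],
    [0,0,0,-0.3784,0.1915,0,1],
    [0,0,0,-0.3784,0.1915,0,1],
    [0,0,0,-0.3784,0.1915,0,1],
    [0,0,0,-0.3784,0.1915,0,1],
    [0,0,0,-0.3784,0.1915,0,1],
  ],
)

```text
clock: 4.0
ee_pos: [583.9, -113.7, 238.9]
ee_rot: [0.706, 0.709, 0.0, 0.0]
ft_force: [0.2, -0.1, -0.4]
grip_width: 87.8
gripper_force: 0.0
```

Run:
```python
from h import *
p=shot('wrist','wrist1.png'); w=world(p); z=w[...,2]
f32=np.float32
f=p['frame'].astype(int); r,g,b=f[...,0],f[...,1],f[...,2]; blue=(b>r+15)&(b>35)
for n,c,h in [('tall',(569,9),105),('short',(583,-112),80)]:
    d=np.hypot(w[...,0]-c[0],w[...,1]-c[1])
    P=w[blue&(z>h-5)&(z<h+6)&(d<40)]
    if len(P)<10: print(n,len(P)); continue
    c,rr=circ(P[:,:2]); print(n,len(P),c,rr,cv2.minEnclosingCircle(P[:,:2].astype(f32)),np.median(P[:,2]))
    D=w[...,:2]-c; d=np.hypot(D[...,0],D[...,1]); H=blue&(d>44)&(d<75)&(z>20)&(z<h)
    Q=D[H]; a=np.degrees(np.arctan2(Q[:,1],Q[:,0])); print('handle',len(Q),np.median(a),np.percentile(a,[5,95]))
P=w[(r>100)&(g<45)&(b<45)&(z>60)&(z<80)]; print('can',len(P),cv2.minEnclosingCircle(P[:,:2].astype(f32)))
go(583,-112,48,10)
```

```text
tall 800 [569.13926487   9.96882606] 31.844427547598748 ((568.965087890625, 10.348422050476074), 33.82067108154297) 104.78459517347984
handle 90 146.94711617735896 [144.37255946 148.89070089]
short 797 [ 583.1406233  -110.70163124] 31.97937476208982 ((583.0999755859375, -110.88910675048828), 33.91899490356445) 79.76322422589097
handle 249 137.61279994877074 [133.12379992 142.74003467]
can 3832 ((616.2416381835938, -48.2957649230957), 32.763607025146484)
{'clock': 4.05, 'joint_positions': [-0.24, 0.118, 1.776, -0.004, 1.243, -0.24], 'ee_pos': [586.57, -119.237, 238.827], 'ee_rot': [0.706, 0.708, -0.001, 0.003], 'ft_force': [3.007, -3.31, 0.315], 'grip_width': 88.117, 'gripper_force': 0.0}
yaw 0.09898056709327165 tilt [ 0.0032 -0.0048 -1.    ] total [ 0.0817 -0.0416  1.9078] per row 10 [ 0.0082 -0.0042  0.1908]
```

View pics/wrist1.png

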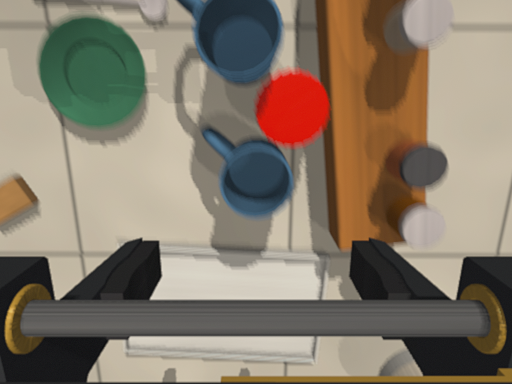

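The wrist view shows the short mug at (257,178), touching nothing, and the canister at (292,107). Both mug fits agree to about 1.5 mm. Descending on the short mug.

Call:
arm_command(
  deltas=[
    [0,0,0,0.007,0,0.2,1],
    [0,0,0,0,0,0.25,1],
    [0,0,0,0,0,0.25,1],
    [0,0,0,0,0,0.25,1],
    [0,0,0,0,0,0.25,1],
    [0,0,0,0,0,0.25,1],
    [0,0,0,0,0,0.2,1],
    [0,0,0,0,0,0.15,1],
    [0,0,0,0,0,0.107,1],
    [0,0,0,0,0,0,1],
  ],
)

```text
clock: 5.05
ee_pos: [582.3, -110.9, 46.6]
ee_rot: [0.707, 0.708, -0.001, -0.001]
ft_force: [-0.3, -0.2, -0.3]
grip_width: 88.1
gripper_force: 0.0
```

Call:
arm_command(
  deltas=[
    [0,0,0,0,0,0,1],
    [0,0,0,0,0,0,-1],
    [0,0,0,0,0,0,-1],
    [0,0,0,0,0,0,-1],
    [0,0,0,0,0,0,-1],
    [0,0,0,0,0,0,-1],
    [0,0,0,0,0,0,-1],
    [0,0,0,0,0,0,-1],
    [0,0,0,0,0,0,-1],
    [0,0,0,0,0,0,-1],
  ],
  grip_force=20,
)

```text
clock: 6.05
ee_pos: [583.9, -111.4, 49.0]
ee_rot: [0.707, 0.707, 0.0, 0.001]
ft_force: [-1.2, 0.0, 6.3]
grip_width: 67.8
gripper_force: 20.0
```

Run:
```python
from h import *
st()
p=shot('top'); w=world(p); z=w[...,2]
f=p['frame'].astype(int); r,g,b=f[...,0],f[...,1],f[...,2]
m=(w[...,0]>400)&(w[...,0]<680)&(w[...,1]<-190)&(w[...,1]>-380)&(z>8)&(z<22)&(r>100); P=w[m][:,:2]
print(cv2.minAreaRect(P.astype(np.float32)),len(P))
m=(w[...,0]>420)&(w[...,0]<660)&(w[...,1]<-210)&(w[...,1]>-360)&(z>-1)&(z<12)&(r>100); print(np.median(z[m]))
for k in (380,420,460,500,540,580,620,660):
  q=P[abs(P[:,0]-k)<6]; print(k,q[:,1].min() if len(q) else 0,q[:,1].max() if len(q) else 0)
```

```text
{'clock': 6.05, 'joint_positions': [-0.23, 0.297, 1.942, -0.0, 0.901, -0.231], 'ee_pos': [583.919, -111.406, 49.012], 'ee_rot': [0.707, 0.707, 0.0, 0.001], 'ft_force': [-1.182, 0.022, 6.286], 'grip_width': 67.798, 'gripper_force': 20.002}
((543.0115356445312, -284.96051025390625), (149.10986328125, 250.16383361816406), 87.00951385498047) 298
4.500100021487169
380 0 0
420 -352.25391312014506 -332.8516093547448
460 -354.23868663780723 -350.70008819883395
500 -356.58877279859445 -353.75851504254797
540 -358.50348428710043 -357.59218991359154
580 -360.9324966683587 -212.90324664271478
620 -362.9005807722824 -214.77723109525286
660 -365.36787601656283 -319.2423174997491
```

Call:
arm_command(
  deltas=[
    [0,0,0,0,0,-0.05,-1],
    [0,0,0,0,0,-0.15,-1],
    [0,0,0,0,0,-0.2,-1],
    [0,0,0,0,0,-0.2,-1],
    [0,0,0,0,0,-0.2,-1],
    [0,0,0,0,0,-0.2,-1],
    [0,0,0,-0.1,-0.06,0,-1],
    [0,0,0,-0.2,-0.12,0,-1],
    [0,0,0,-0.2,-0.12,0,-1],
    [0,0,0,-0.2,-0.12,0,-1],
  ],
)

```text
clock: 7.1
ee_pos: [539.7, -182.1, 147.0]
ee_rot: [0.707, 0.707, -0.001, -0.001]
ft_force: [-0.8, -0.2, -2.2]
grip_width: 67.6
gripper_force: 20.0
```

Call:
arm_command(
  deltas=[
    [0,0,0,-0.25,-0.14,0,-1],
    [0,0,0,-0.25,-0.14,0,-1],
    [0,0,0,-0.25,-0.14,0,-1],
    [0,0,0,-0.157,-0.1,0,-1],
    [0,0,0,-0.1,-0.06,0,-1],
    [0,0,0,0,0,0.1,-1],
    [0,0,0,0,0,0.2,-1],
    [0,0,0,0,0,0.2,-1],
    [0,0,0,0,0,0.15,-1],
    [0,0,0,0,0,0.1,-1],
  ],
)

```text
clock: 8.1
ee_pos: [482.6, -280.7, 70.7]
ee_rot: [0.707, 0.708, -0.0, -0.001]
ft_force: [-0.2, 0.0, -1.5]
grip_width: 68.1
gripper_force: 20.0
```

Call:
arm_command(
  deltas=[
    [0,0,0,0,0,0.05,-1],
    [0,0,0,0,0,0.05,-1],
    [0,0,0,0,0,0.03,-1],
    [0,0,0,0,0,0.03,-1],
    [0,0,0,0,0,0.02,-1],
    [0,0,0,0,0,0.01,-1],
    [0,0,0,0,0,0.005,-1],
    [0,0,0,0,0,0,-1],
    [0,0,0,0,0,0,-1],
    [0,0,0,0,0,0,-1],
  ],
)

```text
clock: 9.1
ee_pos: [483.5, -282.1, 53.7]
ee_rot: [0.707, 0.707, 0.0, 0.0]
ft_force: [0.2, 0.5, -1.5]
grip_width: 68.4
gripper_force: 20.0
```

Run:
```python
from h import *
go(483,-282,52,1)
shot('scene','scene1.png')
```

```text
{'clock': 9.1, 'joint_positions': [-0.573, 0.234, 2.014, -0.0, 0.893, -0.573], 'ee_pos': [483.526, -282.056, 53.658], 'ee_rot': [0.707, 0.707, 0.0, 0.0], 'ft_force': [0.168, 0.514, -1.507], 'grip_width': 68.396, 'gripper_force': 20.0}
yaw 0.027830434478146485 tilt [ 2.e-04 -2.e-04 -1.e+00] total [ 0.0006 -0.0053  0.0166] per row 1 [ 0.0006 -0.0053  0.0166]
```

View pics/scene1.png

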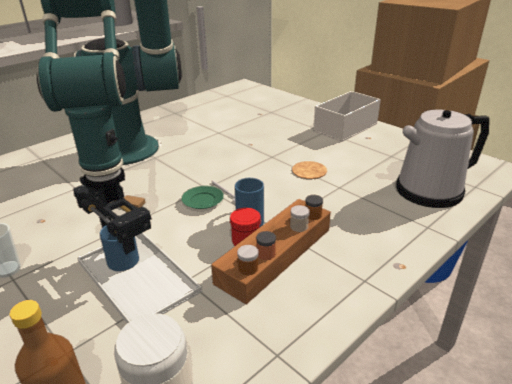

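The scene view shows the mug held upright over the tray at (122,247), and the canister undisturbed. Lowering the last bit until contact.

Call:
arm_command(
  deltas=[
    [0,0,0,0,0,0.005,-1],
    [0,0,0,0,0,0.005,-1],
    [0,0,0,0,0,0.005,-1],
    [0,0,0,0,0,0,-1],
    [0,0,0,0,0,0,-1],
    [0,0,0,0,0,0,-1],
    [0,0,0,0,0,0,-1],
    [0,0,0,0,0,0,-1],
    [0,0,0,0,0,0,-1],
    [0,0,0,0,0,0,-1],
  ],
)

```text
clock: 10.15
ee_pos: [483.5, -282.1, 53.0]
ee_rot: [0.707, 0.707, -0.0, 0.0]
ft_force: [-3.4, 1.3, 4.7]
grip_width: 68.0
gripper_force: 20.0
```

Call:
arm_command(
  deltas=[
    [0,0,0,0,0,0,1],
    [0,0,0,0,0,0,1],
    [0,0,0,0,0,0,1],
    [0,0,0,0,0,0,1],
    [0,0,0,0,0,0,1],
    [0,0,0,0,0,-0.1,1],
    [0,0,0,0,0,-0.3,1],
    [0,0,0,0,0,-0.4,1],
    [0,0,0,0,0,-0.4,1],
    [0,0,0,0,0,-0.3,1],
  ],
)

```text
clock: 11.15
ee_pos: [484.2, -282.5, 205.7]
ee_rot: [0.707, 0.707, 0.0, 0.002]
ft_force: [-0.2, -0.4, -0.2]
grip_width: 88.1
gripper_force: 0.0
```

Call:
arm_command(
  deltas=[
    [0,0,0,0.114,0.06,0,1],
    [0,0,0,0.3,0.1,0,1],
    [0,0,0,0.4,0.1,0,1],
    [0,0,0,0.4,0.1,0,1],
    [0,0,0,0.4,0.1,0,1],
    [0,0,0,0.4,0.1,0,1],
    [0,0,0,0.4,0.1,0,1],
    [0,0,0,0.3,0.1,0,1],
    [0,0,0,0.2,0.1,0,1],
    [0,0,0,0,0,0,1],
  ],
)

```text
clock: 12.15
ee_pos: [569.5, 12.4, 201.3]
ee_rot: [0.706, 0.709, 0.0, -0.001]
ft_force: [-0.4, 0.7, 0.2]
grip_width: 88.2
gripper_force: 0.0
```

Call:
arm_command(
  deltas=[
    [0,0,-0.08,0,0,0,1],
    [0,0,-0.08,0,0,0,1],
    [0,0,-0.08,0,0,0,1],
    [0,0,-0.08,0,0,0,1],
    [0,0,-0.08,0,0,0,1],
    [0,0,-0.06,0,0,0,1],
    [0,0,-0.04,0,0,0,1],
    [0,0,0,0,0,0,1],
    [0,0,0,0,0,0,1],
    [0,0,0,0,0,0,1],
  ],
)

```text
clock: 13.15
ee_pos: [569.0, 9.1, 201.8]
ee_rot: [0.383, 0.924, -0.0, -0.0]
ft_force: [-0.3, -0.7, 0.9]
grip_width: 87.7
gripper_force: 0.0
```

Run:
```python
from h import *
go(569,9.4,68,10)
p=shot('top','top1.png'); w=world(p); z=w[...,2]
f=p['frame'].astype(int); r,g,b=f[...,0],f[...,1],f[...,2]
P=w[(r>100)&(g<45)&(b<45)&(z>60)&(z<80)]; print('can',len(P),P.mean(0) if len(P) else 0)
d=np.hypot(w[...,0]-483,w[...,1]+282); P=w[(b>r+15)&(z>77)&(z<91)&(d<42)]; print('short',len(P),cv2.minEnclosingCircle(P[:,:2].astype(np.float32)),P[:,2].mean())
```

```text
{'clock': 13.15, 'joint_positions': [-0.028, 0.091, 1.875, -0.0, 1.175, -0.812], 'ee_pos': [568.989, 9.117, 201.812], 'ee_rot': [0.383, 0.924, -0.0, -0.0], 'ft_force': [-0.269, -0.727, 0.903], 'grip_width': 87.73, 'gripper_force': 0.0}
yaw 44.94262952518234 tilt [-5.e-04 -1.e-04 -1.e+00] total [0.0016 0.0026 1.3381] per row 10 [0.0002 0.0003 0.1338]
can 102 [616.65698732 -59.0266001   71.03564556]
short 73 ((479.8569030761719, -269.749267578125), 28.998640060424805) 83.0333567451639
```

Call:
arm_command(
  deltas=[
    [0,0,0,0,0,0.1,1],
    [0,0,0,0,0,0.2,1],
    [0,0,0,0,0,0.25,1],
    [0,0,0,0,0,0.25,1],
    [0,0,0,0,0,0.2,1],
    [0,0,0,0,0,0.15,1],
    [0,0,0,0,0,0.1,1],
    [0,0,0,0,0,0.09,1],
    [0,0,0,0,0,0,1],
    [0,0,0,0,0,0,1],
  ],
)

```text
clock: 14.2
ee_pos: [569.8, 9.4, 68.5]
ee_rot: [0.382, 0.924, 0.0, 0.0]
ft_force: [-0.4, 0.5, -0.3]
grip_width: 87.8
gripper_force: 0.0
```

Call:
arm_command(
  deltas=[
    [0,0,0,0,0,0,-1],
    [0,0,0,0,0,0,-1],
    [0,0,0,0,0,0,-1],
    [0,0,0,0,0,0,-1],
    [0,0,0,0,0,0,-1],
    [0,0,0,0,0,0,-1],
    [0,0,0,0,0,0,-1],
    [0,0,0,0,0,0,-1],
    [0,0,0,0,0,0,-1],
    [0,0,0,0,0,0,-1],
  ],
  grip_force=20,
)

```text
clock: 15.2
ee_pos: [569.8, 9.4, 68.8]
ee_rot: [0.382, 0.924, 0.0, 0.001]
ft_force: [-0.1, -1.1, 4.7]
grip_width: 67.7
gripper_force: 20.0
```

Run:
```python
from h import *
go(569,9.4,168,10); go(603,-288,168,10)
```

```text
{'clock': 15.2, 'joint_positions': [-0.027, 0.231, 1.984, -0.0, 0.925, -0.813], 'ee_pos': [569.843, 9.364, 68.771], 'ee_rot': [0.382, 0.924, 0.0, 0.001], 'ft_force': [-0.148, -1.07, 4.736], 'grip_width': 67.711, 'gripper_force': 19.996}
yaw 45.02767260257539 tilt [ 1.1e-03 -2.0e-04 -1.0e+00] total [ 0.0053 -0.005  -0.9923] per row 10 [ 0.0005 -0.0005 -0.0992]
{'clock': 15.2, 'joint_positions': [-0.027, 0.231, 1.984, -0.0, 0.925, -0.813], 'ee_pos': [569.843, 9.364, 68.771], 'ee_rot': [0.382, 0.924, 0.0, 0.001], 'ft_force': [-0.148, -1.07, 4.736], 'grip_width': 67.711, 'gripper_force': 19.996}
yaw 45.02767260257539 tilt [ 1.1e-03 -2.0e-04 -1.0e+00] total [-2.3371 -1.8687 -0.9914] per row 10 [-0.2337 -0.1869 -0.0991]
```

Call:
arm_command(
  deltas=[
    [0,0,0,0,0,-0.05,-1],
    [0,0,0,0,0,-0.1,-1],
    [0,0,0,0,0,-0.2,-1],
    [0,0,0,0,0,-0.25,-1],
    [0,0,0,0,0,-0.25,-1],
    [0,0,0,0,0,-0.2,-1],
    [0,0,0,0,0,-0.15,-1],
    [0,0,0,0,0,0,-1],
    [0,0,0,-0.1,-0.08,0,-1],
    [0,0,0,-0.2,-0.16,0,-1],
  ],
)

```text
clock: 16.2
ee_pos: [572.4, -28.3, 186.4]
ee_rot: [0.381, 0.924, -0.0, -0.001]
ft_force: [-0.6, -1.0, -1.9]
grip_width: 67.8
gripper_force: 20.0
```

Call:
arm_command(
  deltas=[
    [0,0,0,-0.25,-0.2,0,-1],
    [0,0,0,-0.3,-0.24,0,-1],
    [0,0,0,-0.3,-0.24,0,-1],
    [0,0,0,-0.3,-0.24,0,-1],
    [0,0,0,-0.3,-0.24,0,-1],
    [0,0,0,-0.25,-0.2,0,-1],
    [0,0,0,-0.2,-0.16,0,-1],
    [0,0,0,-0.143,-0.103,0,-1],
    [0,0,0,0,0,0,-1],
    [0,0,0,0,0,0.1,-1],
  ],
)

```text
clock: 17.2
ee_pos: [603.8, -288.1, 178.3]
ee_rot: [0.383, 0.924, 0.0, 0.001]
ft_force: [0.8, 0.4, -1.2]
grip_width: 67.9
gripper_force: 20.0
```

Call:
arm_command(
  deltas=[
    [0,0,0,0,0,0.2,-1],
    [0,0,0,0,0,0.25,-1],
    [0,0,0,0,0,0.2,-1],
    [0,0,0,0,0,0.15,-1],
    [0,0,0,0,0,0.1,-1],
    [0,0,0,0,0,0.05,-1],
    [0,0,0,0,0,0.04,-1],
    [0,0,0,0,0,0.03,-1],
    [0,0,0,0,0,0.02,-1],
    [0,0,0,0,0,0.01,-1],
  ],
)

```text
clock: 18.2
ee_pos: [603.7, -288.2, 73.5]
ee_rot: [0.383, 0.924, -0.0, 0.0]
ft_force: [0.0, -1.1, -1.0]
grip_width: 67.6
gripper_force: 20.0
```

Call:
arm_command(
  deltas=[
    [0,0,0,0,0,0.005,-1],
    [0,0,0,0,0,0.005,-1],
    [0,0,0,0,0,0,-1],
    [0,0,0,0,0,0,-1],
    [0,0,0,0,0,0,-1],
    [0,0,0,0,0,0,-1],
    [0,0,0,0,0,0,-1],
    [0,0,0,0,0,0,-1],
    [0,0,0,0,0,0,-1],
    [0,0,0,0,0,0,-1],
  ],
)

```text
clock: 19.2
ee_pos: [603.7, -288.3, 72.8]
ee_rot: [0.382, 0.924, -0.0, 0.0]
ft_force: [-1.3, -0.5, 6.2]
grip_width: 67.7
gripper_force: 20.0
```

Call:
arm_command(
  deltas=[
    [0,0,0,0,0,0,1],
    [0,0,0,0,0,0,1],
    [0,0,0,0,0,0,1],
    [0,0,0,0,0,0,1],
    [0,0,0,0,0,0,1],
    [0,0,0,0,0,-0.1,1],
    [0,0,0,0,0,-0.3,1],
    [0,0,0,0,0,-0.3,1],
    [0,0,0,0,0,-0.3,1],
    [0,0,0,0,0,-0.3,1],
  ],
)

```text
clock: 20.2
ee_pos: [603.4, -287.9, 204.1]
ee_rot: [0.382, 0.924, -0.0, 0.0]
ft_force: [0.7, 0.0, -0.5]
grip_width: 87.9
gripper_force: 0.0
```

Call:
arm_command(
  deltas=[
    [0,0,0,0.11,0.12,0,1],
    [0,0,0,0.25,0.277,0,1],
    [0,0,0,0.25,0.28,0,1],
    [0,0,0,0.25,0.28,0,1],
    [0,0,0,0.25,0.28,0,1],
    [0,0,0,0.25,0.28,0,1],
    [0,0,0,0.15,0.16,0,1],
    [0,0,0,0.1,0.11,0,1],
    [0,0,0,0,0,0,1],
    [0,0,0,0,0,0,1],
  ],
)

```text
clock: 21.2
ee_pos: [615.6, -47.9, 201.7]
ee_rot: [0.382, 0.924, -0.0, -0.0]
ft_force: [0.1, -0.0, 0.3]
grip_width: 88.0
gripper_force: 0.0
```

Call:
arm_command(
  deltas=[
    [0,0,-0.08,0,0,0,1],
    [0,0,-0.08,0,0,0,1],
    [0,0,-0.08,0,0,0,1],
    [0,0,-0.08,0,0,0,1],
    [0,0,-0.08,0,0,0,1],
    [0,0,-0.08,0,0,0,1],
    [0,0,-0.06,0,0,0,1],
    [0,0,-0.038,0,0,0,1],
    [0,0,0,0,0,0,1],
    [0,0,0,0,0,0,1],
  ],
)

```text
clock: 22.2
ee_pos: [615.7, -48.9, 201.9]
ee_rot: [-0.06, 0.998, -0.0, -0.0]
ft_force: [0.4, -0.5, -0.6]
grip_width: 87.8
gripper_force: 0.0
```

Run:
```python
from h import *
for n in ['wrist','top']:
    p=shot(n,n+'2.png'); w=world(p); z=w[...,2]
    f=p['frame'].astype(int); r,g,b=f[...,0],f[...,1],f[...,2]
    P=w[(r>100)&(g<45)&(b<45)&(z>60)&(z<80)]; print(n,'can',len(P),cv2.minEnclosingCircle(P[:,:2].astype(np.float32)) if len(P) else 0)
go(615.5,-47.8,41,10)
```

```text
wrist can 4655 ((614.1395874023438, -45.87992858886719), 34.30370330810547)
top can 354 ((620.4818725585938, -47.92394256591797), 29.880659103393555)
{'clock': 22.3, 'joint_positions': [-0.119, 0.182, 1.772, -0.0, 1.187, -1.811], 'ee_pos': [615.755, -48.433, 201.938], 'ee_rot': [-0.06, 0.998, -0.0, -0.0], 'ft_force': [-0.496, 0.508, -0.044], 'grip_width': 87.992, 'gripper_force': 0.0}
yaw 96.93568532431063 tilt [-1.e-04 -1.e-04 -1.e+00] total [1.6000e-03 6.8000e-03 1.6094e+00] per row 10 [0.0002 0.0007 0.1609]
```

View pics/wrist2.png

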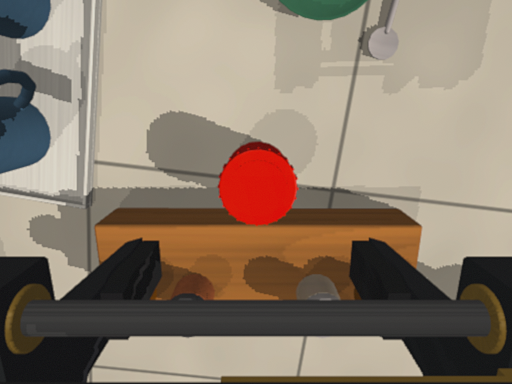

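View pics/top2.png

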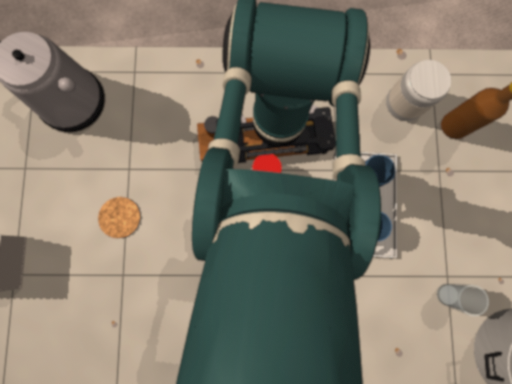

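The wrist view shows the canister standing free at (258,186). The top view shows both mugs standing on the tray. Descending on the canister.

Call:
arm_command(
  deltas=[
    [0,0,0,0,0,0.1,1],
    [0,0,0,0,0,0.2,1],
    [0,0,0,0,0,0.25,1],
    [0,0,0,0,0,0.25,1],
    [0,0,0,0,0,0.25,1],
    [0,0,0,0,0,0.2,1],
    [0,0,0,0,0,0.15,1],
    [0,0,0,0,0,0.12,1],
    [0,0,0,0,0,0.09,1],
    [0,0,0,0,0,0,1],
  ],
)

```text
clock: 23.3
ee_pos: [615.0, -47.6, 39.8]
ee_rot: [-0.061, 0.998, 0.0, -0.001]
ft_force: [0.6, 0.0, 0.3]
grip_width: 88.1
gripper_force: 0.0
```

Call:
arm_command(
  deltas=[
    [0,0,0,0,0,0,1],
    [0,0,0,0,0,0,-1],
    [0,0,0,0,0,0,-1],
    [0,0,0,0,0,0,-1],
    [0,0,0,0,0,0,-1],
    [0,0,0,0,0,0,-1],
    [0,0,0,0,0,0,-1],
    [0,0,0,0,0,0,-1],
    [0,0,0,0,0,0,-1],
    [0,0,0,0,0,0,-1],
  ],
  grip_force=25,
)

```text
clock: 24.3
ee_pos: [616.3, -47.6, 41.8]
ee_rot: [-0.061, 0.998, -0.0, 0.001]
ft_force: [-0.7, 0.9, 5.4]
grip_width: 65.2
gripper_force: 25.0
```

Call:
arm_command(
  deltas=[
    [0,0,0,0,0,-0.05,-1],
    [0,0,0,0,0,-0.1,-1],
    [0,0,0,0,0,-0.15,-1],
    [0,0,0,0,0,-0.2,-1],
    [0,0,0,0,0,-0.2,-1],
    [0,0,0,0,0,-0.2,-1],
    [0,0,0,0,0,-0.1,-1],
    [0,0,0,0,0,0,-1],
    [0,0,0,0,0,0,-1],
    [0,0,0,0,0,0,-1],
  ],
)

```text
clock: 25.3
ee_pos: [614.7, -47.6, 139.6]
ee_rot: [-0.061, 0.998, 0.0, -0.001]
ft_force: [0.1, -0.2, -2.3]
grip_width: 64.9
gripper_force: 25.0
```

Run:
```python
from h import *
p=shot('top'); w=world(p); z=w[...,2]; f=p['frame'].astype(int); r,g,b=f[...,0],f[...,1],f[...,2]
P=w[(r>120)&(b<110)&(r>b+50)&(w[...,0]>440)&(w[...,0]<560)&(w[...,1]>230)&(w[...,1]<370)][:,:2]
c,_=cv2.minEnclosingCircle(P.astype(np.float32)); m=np.mean(cv2.minAreaRect(P.astype(np.float32))[0:1],0); print(c,m,P.mean(0),circ(w[(r>120)&(b<110)&(r>b+50)&(w[...,0]>440)&(w[...,0]<560)&(w[...,1]>230)&(w[...,1]<370)][cv2.convexHull(P.astype(np.float32),returnPoints=False).ravel()][:,:2]))
go(506,303.5,141,20)
```

```text
(506.2019348144531, 302.6495666503906) [506.18289185 301.41821289] [505.47300496 301.42477115] (array([506.24336563, 301.97176316]), np.float64(49.28810599000723))
{'clock': 25.35, 'joint_positions': [-0.118, 0.235, 1.83, -0.0, 1.079, -1.811], 'ee_pos': [614.708, -47.598, 139.486], 'ee_rot': [-0.061, 0.998, 0.0, -0.001], 'ft_force': [1.256, -0.502, -2.178], 'grip_width': 64.891, 'gripper_force': 25.0}
yaw 97.0470698070365 tilt [-2.6e-03  3.0e-04 -1.0e+00] total [ 0.6482  3.6178 -0.0112] per row 20 [ 0.0324  0.1809 -0.0006]
```

Call:
arm_command(
  deltas=[
    [0,0,0,0.1,0,0,-1],
    [0,0,0,0.16,0.1,0,-1],
    [0,0,0,0.1,0.3,0,-1],
    [0,0,0,0.06,0.36,0,-1],
    [0,0,0,0.04,0.4,0,-1],
    [0,0,0,0.04,0.4,0,-1],
    [0,0,0,0.04,0.4,0,-1],
    [0,0,0,0.04,0.4,0,-1],
    [0,0,0,0.04,0.4,0,-1],
    [0,0,0,0.04,0.35,0,-1],
  ],
)

```text
clock: 26.35
ee_pos: [510.5, 254.1, 140.4]
ee_rot: [-0.062, 0.998, -0.0, -0.001]
ft_force: [-0.3, 0.6, -1.7]
grip_width: 65.3
gripper_force: 25.0
```

Call:
arm_command(
  deltas=[
    [0,0,0,0,0.3,0,-1],
    [0,0,0,0,0.15,0,-1],
    [0,0,0,0,0.05,0,-1],
    [0,0,0,0,0,0,-1],
    [0,0,0,0,0,0.1,-1],
    [0,0,0,0,0,0.2,-1],
    [0,0,0,0,0,0.2,-1],
    [0,0,0,0,0,0.15,-1],
    [0,0,0,0,0,0.1,-1],
    [0,0,0,0,0,0.05,-1],
  ],
)

```text
clock: 27.35
ee_pos: [505.5, 301.4, 59.5]
ee_rot: [-0.061, 0.998, -0.0, -0.001]
ft_force: [-0.0, -0.2, -2.0]
grip_width: 65.1
gripper_force: 25.0
```

Call:
arm_command(
  deltas=[
    [0,0,0,0,0,0.05,-1],
    [0,0,0,0,0,0.04,-1],
    [0,0,0,0,0,0.02,-1],
    [0,0,0,0,0,0.01,-1],
    [0,0,0,0,0,0.01,-1],
    [0,0,0,0,0,0.01,-1],
    [0,0,0,0,0,0,-1],
    [0,0,0,0,0,0,-1],
    [0,0,0,0,0,0,-1],
    [0,0,0,0,0,0,-1],
  ],
)

```text
clock: 28.35
ee_pos: [506.0, 302.5, 47.1]
ee_rot: [-0.061, 0.998, 0.0, 0.0]
ft_force: [-0.2, 0.3, -1.9]
grip_width: 65.0
gripper_force: 25.0
```

Run:
```python
from h import *
go(506,302.5,46,1)
```

```text
{'clock': 28.35, 'joint_positions': [0.497, 0.293, 1.953, 0.0, 0.896, -1.197], 'ee_pos': [506.045, 302.505, 47.093], 'ee_rot': [-0.061, 0.998, 0.0, 0.0], 'ft_force': [-0.204, 0.287, -1.888], 'grip_width': 65.047, 'gripper_force': 25.0}
yaw 97.0499064079801 tilt [ 2.e-04  1.e-04 -1.e+00] total [0.0005 0.     0.0109] per row 1 [0.0005 0.     0.0109]
```

Call:
arm_command(
  deltas=[
    [0,0,0,0,0,0.005,-1],
    [0,0,0,0,0,0.005,-1],
    [0,0,0,0,0,0.005,-1],
    [0,0,0,0,0,0,-1],
    [0,0,0,0,0,0,-1],
    [0,0,0,0,0,0,-1],
    [0,0,0,0,0,0,-1],
    [0,0,0,0,0,0,-1],
    [0,0,0,0,0,0,-1],
    [0,0,0,0,0,0,-1],
  ],
)

```text
clock: 29.35
ee_pos: [506.1, 302.5, 46.8]
ee_rot: [-0.061, 0.998, 0.0, 0.0]
ft_force: [-4.5, -2.2, 7.8]
grip_width: 65.3
gripper_force: 25.0
```

Call:
arm_command(
  deltas=[
    [0,0,0,0,0,0,1],
    [0,0,0,0,0,0,1],
    [0,0,0,0,0,0,1],
    [0,0,0,0,0,0,1],
    [0,0,0,0,0,0,1],
    [0,0,0,0,0,-0.165,1],
    [0,0,0,0,0,-0.3,1],
    [0,0,0,0,0,-0.4,1],
    [0,0,0,0,0,-0.4,1],
    [0,0,0,0,0,-0.3,1],
  ],
)

```text
clock: 30.35
ee_pos: [506.7, 302.8, 204.8]
ee_rot: [-0.061, 0.998, 0.001, 0.001]
ft_force: [1.4, -0.4, -0.0]
grip_width: 88.1
gripper_force: 0.0
```

Call:
arm_command(
  deltas=[
    [0,0,0.08,0,0,0,1],
    [0,0,0.08,0,0,0,1],
    [0,0,0.08,0,0,0,1],
    [0,0,0.08,0,0,0,1],
    [0,0,0.08,0,0,0,1],
    [0,0,0.08,0,0,0,1],
    [0,0,0.06,0,0,0,1],
    [0,0,0.038,0,0,0,1],
    [0,0,0,0,0,0,1],
    [0,0,0,-0.161,-0.09,0,1],
  ],
)

```text
clock: 31.35
ee_pos: [510.7, 285.9, 201.9]
ee_rot: [0.381, 0.925, 0.0, -0.0]
ft_force: [0.7, -0.2, -0.2]
grip_width: 88.3
gripper_force: 0.0
```

Call:
arm_command(
  deltas=[
    [0,0,0,-0.3,-0.22,0,1],
    [0,0,0,-0.3,-0.22,0,1],
    [0,0,0,-0.3,-0.22,0,1],
    [0,0,0,-0.3,-0.22,0,1],
    [0,0,0,-0.3,-0.22,0,1],
    [0,0,0,-0.3,-0.22,0,1],
    [0,0,0,-0.3,-0.22,0,1],
    [0,0,0,-0.3,-0.22,0,1],
    [0,0,0,-0.3,-0.22,0,1],
    [0,0,0,-0.3,-0.22,0,1],
  ],
)

```text
clock: 32.35
ee_pos: [567.8, -84.5, 202.0]
ee_rot: [0.382, 0.924, 0.0, 0.0]
ft_force: [0.7, 0.5, -0.3]
grip_width: 88.1
gripper_force: 0.0
```

Call:
arm_command(
  deltas=[
    [0,0,0,-0.3,-0.22,0,1],
    [0,0,0,-0.3,-0.22,0,1],
    [0,0,0,-0.3,-0.22,0,1],
    [0,0,0,-0.3,-0.22,0,1],
    [0,0,0,-0.3,-0.22,0,1],
    [0,0,0,-0.2,-0.1,0,1],
    [0,0,0,0,0,0,1],
    [0,0,0,0,0,0,1],
    [0,0,0,0,0,0,1],
    [0,0,0,0,0,0,1],
  ],
)

```text
clock: 33.35
ee_pos: [603.1, -286.6, 202.0]
ee_rot: [0.382, 0.924, 0.0, -0.0]
ft_force: [0.1, -0.0, 0.6]
grip_width: 88.2
gripper_force: 0.0
```

Run:
```python
from h import *
go(603,-288,72,10)
p=shot('top','top3.png'); w=world(p); z=w[...,2]
f=p['frame'].astype(int); r,g,b=f[...,0],f[...,1],f[...,2]
P=w[(r>100)&(g<45)&(b<45)&(z>65)&(z<85)]; print('can',len(P),cv2.minEnclosingCircle(P[:,:2].astype(np.float32)) if len(P) else 0)
```

```text
{'clock': 33.35, 'joint_positions': [-0.481, 0.274, 1.66, 0.0, 1.208, -1.269], 'ee_pos': [603.061, -286.643, 201.982], 'ee_rot': [0.382, 0.924, 0.0, -0.0], 'ft_force': [0.075, -0.018, 0.556], 'grip_width': 88.224, 'gripper_force': 0.0}
yaw 45.12314184872079 tilt [-3.e-04  4.e-04 -1.e+00] total [-0.0098 -0.0101  1.2998] per row 10 [-0.001 -0.001  0.13 ]
can 638 ((503.9687805175781, 299.1028137207031), 31.903030395507812)
```

View pics/top3.png

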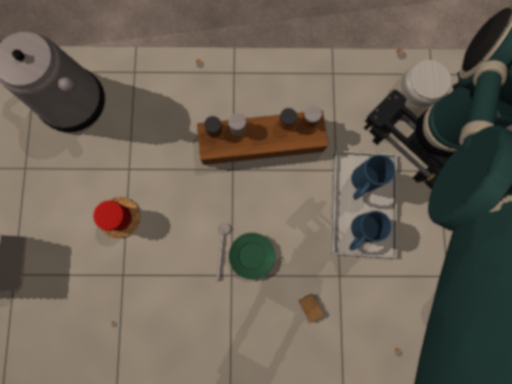

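The top view shows the canister on the mat at (110,215), and both mugs upright on the tray at (374,174) and (370,229). The saucer and spoon are unmoved. Fetching the tall mug.

Call:
arm_command(
  deltas=[
    [0,0,0,0,0,0.1,1],
    [0,0,0,0,0,0.2,1],
    [0,0,0,0,0,0.25,1],
    [0,0,0,0,0,0.25,1],
    [0,0,0,0,0,0.2,1],
    [0,0,0,0,0,0.15,1],
    [0,0,0,0,0,0.1,1],
    [0,0,0,0,0,0.05,1],
    [0,0,0,0,0,0,1],
    [0,0,0,0,0,0,1],
  ],
)

```text
clock: 34.4
ee_pos: [603.9, -288.3, 73.0]
ee_rot: [0.382, 0.924, -0.0, 0.001]
ft_force: [0.8, -0.4, 1.0]
grip_width: 87.9
gripper_force: 0.0
```

Call:
arm_command(
  deltas=[
    [0,0,0,0,0,0,-1],
    [0,0,0,0,0,0,-1],
    [0,0,0,0,0,0,-1],
    [0,0,0,0,0,0,-1],
    [0,0,0,0,0,0,-1],
    [0,0,0,0,0,0,-1],
    [0,0,0,0,0,0,-1],
    [0,0,0,0,0,0,-1],
    [0,0,0,0,0,0,-1],
    [0,0,0,0,0,0,-1],
  ],
  grip_force=20,
)

```text
clock: 35.4
ee_pos: [603.6, -288.3, 72.8]
ee_rot: [0.382, 0.924, -0.0, 0.001]
ft_force: [-1.2, -0.1, 5.9]
grip_width: 68.0
gripper_force: 20.0
```

Call:
arm_command(
  deltas=[
    [0,0,0,0,0,-0.05,-1],
    [0,0,0,0,0,-0.1,-1],
    [0,0,0,0,0,-0.2,-1],
    [0,0,0,0,0,-0.25,-1],
    [0,0,0,0,0,-0.25,-1],
    [0,0,0,0,0,-0.2,-1],
    [0,0,0,0,0,-0.11,-1],
    [0,0,0,0,0,0,-1],
    [0,0,0,0.1,0.08,0,-1],
    [0,0,0,0.2,0.16,0,-1],
  ],
)

```text
clock: 36.4
ee_pos: [597.8, -249.7, 186.0]
ee_rot: [0.383, 0.924, -0.0, -0.001]
ft_force: [0.4, 0.5, -2.2]
grip_width: 68.0
gripper_force: 20.0
```

Call:
arm_command(
  deltas=[
    [0,0,0,0.25,0.2,0,-1],
    [0,0,0,0.3,0.24,0,-1],
    [0,0,0,0.3,0.24,0,-1],
    [0,0,0,0.3,0.24,0,-1],
    [0,0,0,0.3,0.24,0,-1],
    [0,0,0,0.25,0.2,0,-1],
    [0,0,0,0.2,0.16,0,-1],
    [0,0,0,0.143,0.103,0,-1],
    [0,0,0,0,0,0,-1],
    [0,0,0,0,0,0.1,-1],
  ],
)

```text
clock: 37.4
ee_pos: [569.2, 9.9, 177.8]
ee_rot: [0.382, 0.924, 0.0, 0.0]
ft_force: [1.4, 0.3, -2.5]
grip_width: 67.9
gripper_force: 20.0
```

Run:
```python
from h import *
go(569,9.4,68,1)
```

```text
{'clock': 37.4, 'joint_positions': [-0.026, 0.111, 1.9, -0.0, 1.13, -0.813], 'ee_pos': [569.163, 9.945, 177.82], 'ee_rot': [0.382, 0.924, 0.0, 0.0], 'ft_force': [1.396, 0.322, -2.472], 'grip_width': 67.935, 'gripper_force': 20.0}
yaw 45.11258425968124 tilt [ 8.e-04 -3.e-04 -1.e+00] total [-0.0018 -0.0054  1.0982] per row 1 [-0.0018 -0.0054  1.0982]
```

Call:
arm_command(
  deltas=[
    [0,0,0,0,0,0.2,-1],
    [0,0,0,0,0,0.25,-1],
    [0,0,0,0,0,0.2,-1],
    [0,0,0,0,0,0.15,-1],
    [0,0,0,0,0,0.1,-1],
    [0,0,0,0,0,0.07,-1],
    [0,0,0,0,0,0.05,-1],
    [0,0,0,0,0,0.04,-1],
    [0,0,0,0,0,0.02,-1],
    [0,0,0,0,0,0.01,-1],
  ],
)

```text
clock: 38.4
ee_pos: [569.5, 9.5, 69.3]
ee_rot: [0.382, 0.924, 0.0, 0.0]
ft_force: [0.2, -0.2, -1.7]
grip_width: 67.9
gripper_force: 20.0
```

Call:
arm_command(
  deltas=[
    [0,0,0,0,0,0.005,-1],
    [0,0,0,0,0,0.005,-1],
    [0,0,0,0,0,0,-1],
    [0,0,0,0,0,0,-1],
    [0,0,0,0,0,0,-1],
    [0,0,0,0,0,0,-1],
    [0,0,0,0,0,0,-1],
    [0,0,0,0,0,0,-1],
    [0,0,0,0,0,0,-1],
    [0,0,0,0,0,0,-1],
  ],
)

```text
clock: 39.4
ee_pos: [569.5, 9.4, 68.8]
ee_rot: [0.382, 0.924, 0.0, 0.0]
ft_force: [-2.4, -0.6, 6.0]
grip_width: 67.7
gripper_force: 20.0
```

Call:
arm_command(
  deltas=[
    [0,0,0,0,0,0,1],
    [0,0,0,0,0,0,1],
    [0,0,0,0,0,0,1],
    [0,0,0,0,0,0,1],
    [0,0,0,0,0,0,1],
    [0,0,0,0,0,-0.1,1],
    [0,0,0,0,0,-0.3,1],
    [0,0,0,0,0,-0.34,1],
    [0,0,0,0,0,-0.3,1],
    [0,0,0,0,0,-0.3,1],
  ],
)

```text
clock: 40.4
ee_pos: [569.2, 9.4, 204.2]
ee_rot: [0.382, 0.924, 0.0, 0.0]
ft_force: [0.7, 0.1, 0.7]
grip_width: 88.4
gripper_force: 0.0
```

Call:
arm_command(
  deltas=[
    [0,0,0.08,0,0,0,1],
    [0,0,0.08,0,0,0,1],
    [0,0,0.08,0,0,0,1],
    [0,0,0.08,0,0,0,1],
    [0,0,0.08,0,0,0,1],
    [0,0,0.06,0,0,0,1],
    [0,0,0.04,0,0,0,1],
    [0,0,0,0,0,0,1],
    [0,0,0,-0.114,-0.06,0,1],
    [0,0,0,-0.3,-0.1,0,1],
  ],
)

```text
clock: 41.4
ee_pos: [553.1, -31.5, 202.3]
ee_rot: [0.705, 0.709, 0.0, 0.0]
ft_force: [0.1, -0.2, 0.0]
grip_width: 88.5
gripper_force: 0.0
```

Call:
arm_command(
  deltas=[
    [0,0,0,-0.4,-0.1,0,1],
    [0,0,0,-0.4,-0.1,0,1],
    [0,0,0,-0.4,-0.1,0,1],
    [0,0,0,-0.4,-0.1,0,1],
    [0,0,0,-0.4,-0.1,0,1],
    [0,0,0,-0.3,-0.1,0,1],
    [0,0,0,-0.2,-0.1,0,1],
    [0,0,0,0,0,0,1],
    [0,0,0,0,0,0,1],
    [0,0,0,0,0,0,1],
  ],
)

```text
clock: 42.4
ee_pos: [483.3, -281.4, 202.1]
ee_rot: [0.707, 0.708, 0.0, -0.0]
ft_force: [-0.4, 0.3, -0.0]
grip_width: 88.2
gripper_force: 0.0
```

Run:
```python
from h import *
go(483,-282,52,1)
p=shot('top'); w=world(p); z=w[...,2]
f=p['frame'].astype(int); r,g,b=f[...,0],f[...,1],f[...,2]
d=np.hypot(w[...,0]-569,w[...,1]-9); P=w[(b>r+20)&(b>45)&(z>98)&(z<112)&(d<38)][:,:2]; print('tall',len(P),circ(P),cv2.minEnclosingCircle(P.astype(np.float32)))
```

```text
{'clock': 42.4, 'joint_positions': [-0.572, 0.072, 1.895, 0.0, 1.174, -0.573], 'ee_pos': [483.301, -281.412, 202.086], 'ee_rot': [0.707, 0.708, 0.0, -0.0], 'ft_force': [-0.374, 0.27, -0.045], 'grip_width': 88.24, 'gripper_force': 0.0}
yaw 0.0703184685331855 tilt [ 1.e-04  4.e-04 -1.e+00] total [-0.0065 -0.0032  1.5009] per row 1 [-0.0065 -0.0032  1.5009]
tall 60 (array([568.42649739,   8.79421555]), np.float64(31.63973388880567)) ((567.6515502929688, 9.134845733642578), 32.65361022949219)
```

Call:
arm_command(
  deltas=[
    [0,0,0,0,0,0.15,1],
    [0,0,0,0,0,0.25,1],
    [0,0,0,0,0,0.25,1],
    [0,0,0,0,0,0.25,1],
    [0,0,0,0,0,0.25,1],
    [0,0,0,0,0,0.15,1],
    [0,0,0,0,0,0.1,1],
    [0,0,0,0,0,0.1,1],
    [0,0,0,0,0,0,1],
    [0,0,0,0,0,0,1],
  ],
)

```text
clock: 43.45
ee_pos: [483.8, -282.3, 52.5]
ee_rot: [0.707, 0.707, 0.0, 0.0]
ft_force: [0.5, 0.3, 0.1]
grip_width: 88.0
gripper_force: 0.0
```

Call:
arm_command(
  deltas=[
    [0,0,0,0,0,0,-1],
    [0,0,0,0,0,0,-1],
    [0,0,0,0,0,0,-1],
    [0,0,0,0,0,0,-1],
    [0,0,0,0,0,0,-1],
    [0,0,0,0,0,0,-1],
    [0,0,0,0,0,0,-1],
    [0,0,0,0,0,0,-1],
    [0,0,0,0,0,0,-1],
    [0,0,0,0,0,0,-1],
  ],
  grip_force=20,
)

```text
clock: 44.45
ee_pos: [483.7, -282.4, 52.8]
ee_rot: [0.707, 0.707, 0.0, 0.001]
ft_force: [-1.9, 0.4, 5.1]
grip_width: 68.2
gripper_force: 20.0
```

Call:
arm_command(
  deltas=[
    [0,0,0,0,0,-0.05,-1],
    [0,0,0,0,0,-0.15,-1],
    [0,0,0,0,0,-0.2,-1],
    [0,0,0,0,0,-0.2,-1],
    [0,0,0,0,0,-0.2,-1],
    [0,0,0,0,0,-0.2,-1],
    [0,0,0,0.1,0.06,0,-1],
    [0,0,0,0.2,0.12,0,-1],
    [0,0,0,0.2,0.12,0,-1],
    [0,0,0,0.2,0.12,0,-1],
  ],
)

```text
clock: 45.45
ee_pos: [525.1, -210.3, 150.9]
ee_rot: [0.707, 0.707, -0.0, -0.001]
ft_force: [0.7, 0.5, -2.2]
grip_width: 67.9
gripper_force: 20.0
```

Call:
arm_command(
  deltas=[
    [0,0,0,0.25,0.14,0,-1],
    [0,0,0,0.25,0.14,0,-1],
    [0,0,0,0.25,0.14,0,-1],
    [0,0,0,0.157,0.1,0,-1],
    [0,0,0,0.1,0.06,0,-1],
    [0,0,0,0,0,0,-1],
    [0,0,0,0,0,0.1,-1],
    [0,0,0,0,0,0.2,-1],
    [0,0,0,0,0,0.2,-1],
    [0,0,0,0,0,0.15,-1],
  ],
)

```text
clock: 46.45
ee_pos: [581.5, -112.1, 84.8]
ee_rot: [0.707, 0.707, -0.001, -0.001]
ft_force: [-0.4, 0.8, -1.9]
grip_width: 67.6
gripper_force: 20.0
```

Call:
arm_command(
  deltas=[
    [0,0,0,0,0,0.1,-1],
    [0,0,0,0,0,0.1,-1],
    [0,0,0,0,0,0.07,-1],
    [0,0,0,0,0,0.05,-1],
    [0,0,0,0,0,0.03,-1],
    [0,0,0,0,0,0.02,-1],
    [0,0,0,0,0,0.01,-1],
    [0,0,0,0,0,0,-1],
    [0,0,0,0,0,0,-1],
    [0,0,0,0,0,0,-1],
  ],
)

```text
clock: 47.45
ee_pos: [583.4, -111.3, 49.3]
ee_rot: [0.707, 0.707, 0.0, 0.0]
ft_force: [0.6, 0.1, -2.0]
grip_width: 68.4
gripper_force: 20.0
```

Run:
```python
from h import *
go(583,-111.3,48,1)
```

```text
{'clock': 47.45, 'joint_positions': [-0.231, 0.297, 1.942, -0.0, 0.902, -0.231], 'ee_pos': [583.415, -111.344, 49.342], 'ee_rot': [0.707, 0.707, 0.0, 0.0], 'ft_force': [0.596, 0.056, -2.025], 'grip_width': 68.357, 'gripper_force': 20.0}
yaw 0.02874539531947254 tilt [ 5.e-04 -1.e-04 -1.e+00] total [ 0.0004 -0.0042  0.0134] per row 1 [ 0.0004 -0.0042  0.0134]
```

Call:
arm_command(
  deltas=[
    [0,0,0,0,0,0.005,-1],
    [0,0,0,0,0,0.005,-1],
    [0,0,0,0,0,0.003,-1],
    [0,0,0,0,0,0,-1],
    [0,0,0,0,0,0,-1],
    [0,0,0,0,0,0,-1],
    [0,0,0,0,0,0,-1],
    [0,0,0,0,0,0,-1],
    [0,0,0,0,0,0,-1],
    [0,0,0,0,0,0,-1],
  ],
)

```text
clock: 48.45
ee_pos: [583.5, -111.4, 48.9]
ee_rot: [0.707, 0.707, 0.0, 0.0]
ft_force: [-2.6, 0.4, 5.1]
grip_width: 68.3
gripper_force: 20.0
```

Contact. I release, rise and move aside for a check.

Call:
arm_command(
  deltas=[
    [0,0,0,0,0,0,1],
    [0,0,0,0,0,0,1],
    [0,0,0,0,0,0,1],
    [0,0,0,0,0,0,1],
    [0,0,0,0,0,0,1],
    [0,0,0,0,0,-0.1,1],
    [0,0,0,0,0,-0.3,1],
    [0,0,0,0,0,-0.4,1],
    [0,0,0,0,0,-0.4,1],
    [0,0,0,0,0,-0.4,1],
  ],
)

```text
clock: 49.45
ee_pos: [583.0, -111.2, 210.0]
ee_rot: [0.707, 0.707, 0.0, 0.0]
ft_force: [0.3, -0.4, 0.8]
grip_width: 88.1
gripper_force: 0.0
```

Call:
arm_command(
  deltas=[
    [0,0,0,-0.1,0,0,1],
    [0,0,0,-0.3,-0.1,0,1],
    [0,0,0,-0.3,-0.1,0,1],
    [0,0,0,-0.3,-0.1,0,1],
    [0,0,0,-0.3,-0.1,0,1],
    [0,0,0,-0.3,-0.1,0,1],
    [0,0,0,-0.2,-0.1,0,1],
    [0,0,0,0,0,0,1],
    [0,0,0,0,0,0,1],
    [0,0,0,0,0,0,1],
  ],
)

```text
clock: 50.45
ee_pos: [523.4, -290.5, 207.5]
ee_rot: [0.707, 0.707, 0.0, -0.0]
ft_force: [0.4, -0.9, 0.1]
grip_width: 88.2
gripper_force: 0.0
```

Run:
```python
from h import *
p=shot('top','top4.png'); w=world(p); z=w[...,2]; f=p['frame'].astype(int); r,g,b=f[...,0],f[...,1],f[...,2]
for n,c,h in [('tall',(569,9),105),('short',(583,-111),80)]:
    d=np.hypot(w[...,0]-c[0],w[...,1]-c[1]); P=w[(b>r+20)&(b>45)&(z>h-7)&(z<h+7)&(d<38)][:,:2]
    print(n,len(P),circ(P),cv2.minEnclosingCircle(P.astype(np.float32)))
m=(r>100)&(g<45)&(b<45)&(z>65)&(z<85); P=w[m]; print('can',len(P),cv2.minEnclosingCircle(P[:,:2].astype(np.float32)))
S=w[(g>r+15)&(abs(w[...,0]-418)<70)&(abs(w[...,1]+15)<70)]; print('saucer',cv2.minEnclosingCircle(S[:,:2].astype(np.float32)))
K=np.array([[505+50*np.cos(a),302.5+50*np.sin(a),5] for a in np.linspace(0,6.28,9)]); st()
shot('scene','scene4.png')
```

```text
tall 58 (array([568.45670027,   8.7666018 ]), np.float64(31.606863717562337)) ((568.0072631835938, 8.881308555603027), 32.62113952636719)
short 55 (array([ 582.51326548, -111.66301455]), np.float64(31.273189881646314)) ((582.1904907226562, -111.30384063720703), 32.38646697998047)
can 638 ((504.1434326171875, 298.7334899902344), 31.59200668334961)
saucer ((416.58038330078125, -14.973153114318848), 52.434871673583984)
{'clock': 50.5, 'joint_positions': [-0.548, 0.143, 1.807, 0.0, 1.192, -0.55], 'ee_pos': [523.582, -290.337, 207.588], 'ee_rot': [0.707, 0.708, 0.0, -0.0], 'ft_force': [0.067, 0.08, 0.467], 'grip_width': 87.859, 'gripper_force': 0.0}
```

View pics/top4.png

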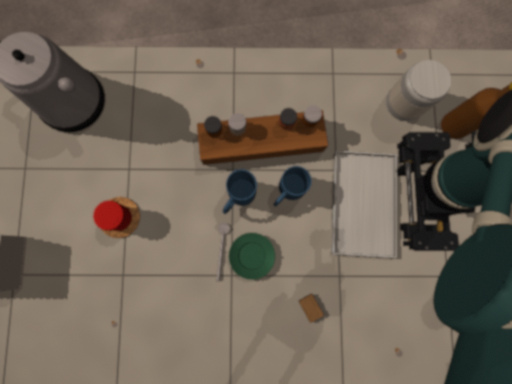

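View pics/scene4.png

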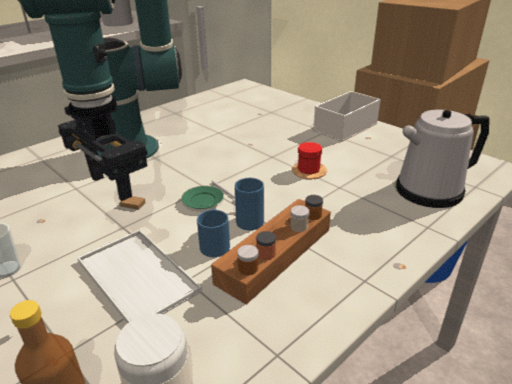

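Both mugs measure within 1 mm of their starting spots, the canister is central on the mat, and the saucer and spoon are in place.

```bash
python3 -c "
from station import arm
print(arm.finish_job())"
```

```text
the job is handed in; nothing more can be done
None
```

The job is done and handed in: the canister stands on the cork mat within about 4 mm of its centre, both mugs are back upright within about 1 mm of where they started, and the saucer and teaspoon were not touched.

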